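Nudge the bat home on the banding wheel's pins

ROBOT

A 6-joint arm with a two-finger parallel gripper is mounted at the origin on the work surface. World frame = base frame: x ahead of the robot, y to its left, z up, the work surface at z = 0. Lengths are in m, angles in rad, forces in N, time in s.
With the tool pointing down it reaches from about 0.425 to 0.95 m from the base axis. Payload 14.7 kg.
Tool frame: the origin (TCP) lies on the mounting face of the last link; the fingertips stand 173 mm ahead of it and the grasp point (between the pads) lies 155 mm ahead of it; z points along the fingers, x is the direction in which the jaws open and shut, and the axes are right-handed (so a half turn about z gives the same grasp; the last joint's range is limited). The gripper opens to 85 mm and grips with 20 to 120 N. Pads are 22 mm wide; open, the fingers measure 114 mm over their backs; the gripper's body (76 mm by 85 mm) begins 54 mm behind the grasp point. The pads swing forward as they close: fully open they stand 13 mm farther back than shut.
Start: joints at [-1.261, 0.48, 1.596, -0, 1.065, -0.047], TCP at [0.227, -0.609, 0.405] pointing down, gripper open.
Joint ranges: [-2.75, 2.75], [-0.82, 2.05], [0.23, 2.67], [-1.56, 4.7], [0.09, 2.69], [-2.92, 2.92]. Speed limits (rad/s): [1.89, 1.89, 2.39, 3.01, 3.01, 3.01].

INTERFACE

Orientations are given as a unit quaternion [x, y, z, w].
In Python, from cell import robot, eyes gives the robot as it stands.
- The arm moves only by the shell command python3 -m pendant 'ROWS' [FORCE]. ROWS is text: rows parted by semicolons, each of 7 numbers parted by spaces: the shift along the tool's x, y, z in mm, then the turn, a rotation vector about the tool's x, y, z in degrees, then the finger opening in mm, from 0 to 85.4. In form: dx dy dz ax ay az gripper; .... A call has 1 to 5 rows; each row is the pose to reach, as a shift and turn from the pose measured when the call began, along the tool's axes at that moment; what a row does not reach only later rows make up. A row lasts 1/12 s, in which the tool goes at most 41.7 mm and 7.16 degrees, less where a joint would pass 70% of its speed; a pose out of reach is approached as far as the arm can. A call with a gripper value outside its range is refused whole. The fingers move at their own pace and stop on an object; FORCE is the grip in N (left out, the last holds). Time passes only in rows, so rows that repeat a pose let the fingers close. It gives the time, the measured TCP pose, the force and the opening at its end, in the units of the state.
- robot.get_state(): the state, without advancing time (a new reading comes with each control period).
- eyes.camera(name): name is "side" or "top"; returns a dict with "pixels" (480x640x3 uint8, blue, green, red), "range_z" (480x640 float32, m along the optical axis (not along the pixel's ray), 0 where there is no reading), "fov_y" (degrees; the focal length in pixels is half the picture's height over the tangent of half this angle, whatever the lens; pixels are square), "cx", "cy" (the principal point, pixels), "extrinsics" (4x4, takes a point from camera to world coordinates). Camera axes: x right, y down, z forward; pixel columns grow to the right and rows downward; lengths in m; the calibration is good to about 2 mm. A picture is of the moment at which its call begins.
- robot.close_job(): hands the job in, once; it reports no verdict.
The state is a dict: "time": time; "joint_pos": joint angles; "qd": joint speeds; "joint_efforts": joint torques, N m; "tcp_pos": TCP position; "tcp_rot": TCP orientation; "force": force on the tool from outside, world axes, zero at the start; "torque": the same for the moment, N m; "width": opening from 0.0 (shut) to 1.0 (fully open).
Only numpy, scipy, OpenCV 4.12 (cv2) and the standard library are available. Lean on these libraries where they do the work, as an engineer would, in place of code of your own. Each camera call takes 0.05 s, during which the arm holds its last target.

TASK

The small plywood bat on the banding wheel has missed its two locating pins and rests tilted on top of them. Nudge it sideways by its edges, with the outside of the fingers or the fingertips, until both holes drop over the pins and it lies flat and flush on the wheel head. Do not lift the bat or shove it hard, do not touch the little pot standing on it (it must ride along upright), and leave everything else where it stands.

Things in the scene. Friction and masses are not known exactly. Their poses are not given: they have to be found in the camera images.
- wheel: Fixed banding wheel: flat round aluminium head 280 mm across, its top face 60 mm above the table, on a dark iron foot; it does not turn. Origin on the table under its centre, z up. Two brass pins stand on the top face at its own y = +60 and -60 mm. A thin black line scribed right across the head along the wheel's y passes through both pins and shows beside the bat's two ends.
- pin_left (a point): Foot of the pin at the wheel's y = +60 mm, on the pin's axis, at the height of the head's top face. Each pin is 10 mm thick and 7 mm tall, with a bevelled tip 6 mm wide.
- pin_right (a point): Foot of the like pin at the wheel's y = -60 mm, at the height of the head's top face.
- bat: Loose plywood plate, 130 mm in x, 180 mm in y, 15 mm thick, 0.18 to 0.35 kg; origin at the centre of its underside, z up. Starts 18 to 27 mm off the pin line to the wheel's -x side, up to 12 mm off along it, turned up to 0.15 rad, resting on the pin tips and its near long edge. A few newtons slide it. Seated: origin on the wheel's axis 60 mm above the table, axes parallel to the wheel's.
- bat_hole1 (a point): Centre of the bat's hole at its y = +60 mm, at its top face (15 mm above the underside); it goes over pin_left. Both holes are round, go right through and are 14 mm across, so the pins have about 2 mm of play all round.
- bat_hole0 (a point): Centre of the bat's -y hole, at the bat's top face; it goes over pin_right.
- pot: Small white open bowl, 54 mm across the rim and 32 mm tall, about 0.1 kg, standing loose near the middle of the bat. Origin under its centre, z up. Not to be touched; must stay upright on the bat.
- jar: Small capped jar, 34 mm across and 45 mm tall, standing loose on the wheel head near its far (+x) rim, to the left (about x = 108, y = 50 mm from the wheel's axis); the seated bat clears it by 20 mm or more. Bystander.
- bottle_a: Soft-coloured squeeze bottle of glaze with a nozzle, 54 mm across, 168 mm tall, standing on the table beside the wheel (two stand to the left, one to the right; which is which changes). Origin under its centre. Bystander.
- bottle_b: Another such squeeze bottle. Bystander.
- bottle_c: Another such squeeze bottle. Bystander.
- brush: Paint brush lying on the table in front of the wheel, to the left. Bystander.
- cup: White mug, 72 mm across, 75 mm tall, on the table to the right. Bystander.
Things that resemble listed ones, but are neither listed nor needed, are in the scene too. Leave any yellow look-alike of the bat alone.

How it is judged:
At the end, for the whole second after the job is handed in: Both holes of the bat are over their pins (within 4 mm), the bat lies flat on the wheel head (underside within 2 mm of it, tilt below 0.02 rad) and at rest, and the pot stands upright and still on the bat (horizontal distance between bat_hole0 and pin_right below 0.004 m and horizontal distance between bat_hole1 and pin_left below 0.004 m and z of bat in the frame of wheel below 0.062 m and angle between bat's own z axis and vertical below 0.02 rad and linear speed of each of bat, pot below 0.01 m/s and angle between pot's own z axis and vertical below 0.1 rad and horizontal distance between pot and bat below 0.06 m and z of pot in the frame of bat between 0.011 and 0.019 m); the robot touches nothing.
It fails at once if the bat is lifted (its centre 20 mm or more above the wheel head) or tipped up (over 0.25 rad) (z of bat in the frame of wheel above 0.08 m or angle between bat's own z axis and vertical above 0.25 rad).
It fails at once if the bat is shoved with more than 40 N (contact force between any of the fingers, the arm and bat above 40 N).
It fails at once if the robot touches the pot, or the pot tips over (contact force between any of the fingers, the arm and pot above 0.3 N or angle between pot's own z axis and vertical above 0.5 rad).
It fails at once if the jar on the wheel is displaced by over 15 mm or tipped (distance of jar from where it was at the start of the episode above 0.015 m or angle between jar's own z axis and vertical above 0.3 rad).
It fails at once if another bystander is displaced by over 25 mm (distance of any of bottle_a, bottle_b, bottle_c, brush, cup from where it was at the start of the episode above 0.025 m).
It also fails if it takes over 56 s, if anything falls off the work surface, if the arm or the gripper's body presses on something with over 40 N, if the wrist force passes 120 N, or if a joint passes its speed limit or range.

## Working session

There is one attempt and no reset: what is moved stays moved. The work goes in short steps, Python scripts to look and compute and a shell command to move; the robot and the scene stay as the last step left them, time stands still between calls to the robot, and variables do not carry over. Pictures are saved under pics/ and viewed, and the job is handed in when it is done.

```bash
mkdir -p pics; ls; cat > h.py <<'E'
import numpy as np, cv2
from cell import robot, eyes
def cam(n):
    c=eyes.camera(n); f=c["pixels"].shape[0]/2/np.tan(np.radians(c["fov_y"])/2); c["f"]=f; return c
def ray(c,u,v):
    d=np.array([(u-c["cx"])/c["f"],(v-c["cy"])/c["f"],1.]); T=np.array(c["extrinsics"]); return T[:3,3],T[:3,:3]@d
def onplane(c,u,v,z):
    o,d=ray(c,u,v); return o+d*(z-o[2])/d[2]
def proj(c,p):
    T=np.array(c["extrinsics"]); q=T[:3,:3].T@(np.array(p)-T[:3,3]); return q[0]/q[2]*c["f"]+c["cx"],q[1]/q[2]*c["f"]+c["cy"]
def cloud(c):
    v,u=np.mgrid[0:480,0:640]; z=c["range_z"]; P=np.stack([(u-c["cx"])/c["f"]*z,(v-c["cy"])/c["f"]*z,z],-1)
    T=np.array(c["extrinsics"]); return P@T[:3,:3].T+T[:3,3]
E
python3 - <<'E'
from h import *
for n in("side","top"):
    c=cam(n); cv2.imwrite(f"pics/{n}0.png",c["pixels"]); print(n,c["f"],c["cx"],c["cy"],np.round(c["extrinsics"],3).tolist())
print(robot.get_state())
E
```

```text
pics
side 514.1885143323738 312.1553863759729 239.1370228380696 [[-0.999, -0.021, 0.034, 0.417], [-0.038, 0.76, -0.648, 0.694], [-0.012, -0.649, -0.761, 0.884], [0.0, 0.0, 0.0, 1.0]]
top 484.4306540064183 317.03244426871845 247.41269254795563 [[-0.029, -0.994, 0.103, 0.352], [-1.0, 0.028, -0.011, 0.009], [0.008, -0.104, -0.995, 1.116], [0.0, 0.0, 0.0, 1.0]]
{'time': 0.1, 'joint_pos': array([-1.26059761e+00,  4.80750629e-01,  1.59678477e+00, -3.86121506e-06,
        1.06512485e+00, -4.65831580e-02]), 'qd': array([ 0.00063837, -0.00076332, -0.00123015, -0.00075677,  0.00042648,
       -0.00013614]), 'joint_efforts': array([ 1.83109305e-04, -9.52251005e+01, -4.31044221e+01,  4.22440655e-05,
        5.21606489e-03, -2.73649630e-05]), 'tcp_pos': array([ 0.2269948 , -0.60888768,  0.40415821]), 'tcp_rot': array([ 8.21359226e-01, -5.70411025e-01, -4.24809581e-04, -3.23228568e-04]), 'force': array([-0.11091981,  0.08139516, -0.36458683]), 'torque': array([-0.01753839,  0.04808856,  0.02306525]), 'width': 1.0037442759043926}
```

View pics/side0.png

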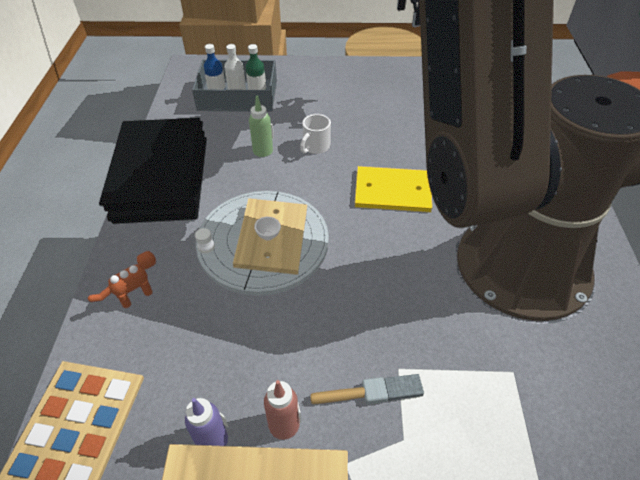

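View pics/top0.png

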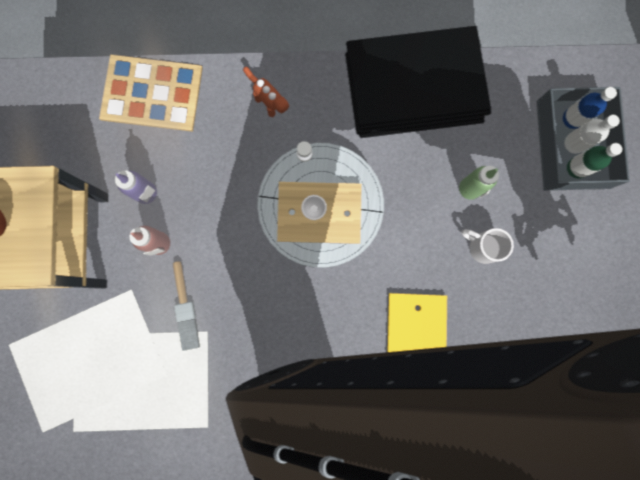

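The bat is the wooden plate on the wheel, at top (320,213) and side (270,236). The yellow plate at top (418,322) and side (393,188) is the look-alike, so I'll leave it alone. The scribed line shows at top (262,198) and (381,211). Next I'll enlarge and measure.

```bash
python3 - <<'E'
from h import *
c=cam("top"); P=cloud(c)
im=c["pixels"]; cr=im[135:275,250:392]; cv2.imwrite("pics/topc.png",cv2.resize(cr,None,fx=4.2,fy=4.2,interpolation=cv2.INTER_CUBIC))
hsv=cv2.cvtColor(im,cv2.COLOR_BGR2HSV)
# wheel head from height
m=((P[...,2]>0.045)&(P[...,2]<0.11)&(abs(P[...,0]-0.43)<.2)&(abs(P[...,1])<.2)).astype(np.uint8)
cn,_=cv2.findContours(m,cv2.RETR_EXTERNAL,cv2.CHAIN_APPROX_NONE); k=max(cn,key=cv2.contourArea); e=cv2.fitEllipse(k); print("wheel",e,onplane(c,*e[0],.06))
w=((hsv[...,0]>8)&(hsv[...,0]<28)&(hsv[...,1]>60)).astype(np.uint8)
m2=w*0; m2[140:275,255:390]=w[140:275,255:390]
cn,_=cv2.findContours(m2,cv2.RETR_EXTERNAL,cv2.CHAIN_APPROX_NONE); k=max(cn,key=cv2.contourArea); r=cv2.minAreaRect(k); print("bat",r)
for q in cv2.boxPoints(r): print(q, onplane(c,*q,.077)[:2].round(4))
print("batcentre",onplane(c,*r[0],.079))
ys,xs=np.nonzero(m2); S=P[ys,xs]; A=np.c_[S[:,:2],np.ones(len(S))]; co,*_=np.linalg.lstsq(A,S[:,2],rcond=None); print("plane",co, np.median(S[:,2]),np.std(S[:,2]-A@co))
s=cam("side"); cv2.imwrite("pics/sidec.png",cv2.resize(s["pixels"][180:300,185:340],None,fx=4.5,fy=4.5,interpolation=cv2.INTER_CUBIC))
E
```

```text
wheel ((320.9776611328125, 214.73890686035156), (99.76148986816406, 131.60394287109375), 88.45571899414062) [ 0.53418452 -0.01328113  0.06      ]
bat ((318.83551025390625, 212.05787658691406), (82.22777557373047, 59.457008361816406), 1.1691392660140991)
[277.12363 240.94131] [0.4767 0.0834]
[278.33676 181.49667] [0.6074 0.0781]
[360.5474  183.17444] [ 0.5988 -0.1016]
[359.33426 242.61908] [ 0.468  -0.0939]
batcentre [ 0.5369273 -0.0084039  0.079    ]
plane [-0.43287096  0.02615861  0.31642378] 0.08026289936210584 0.06646504905852348
```

View pics/topc.png

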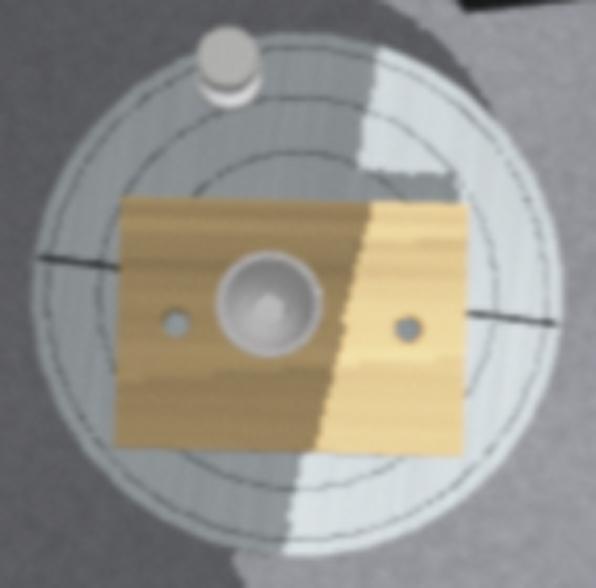

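View pics/sidec.png

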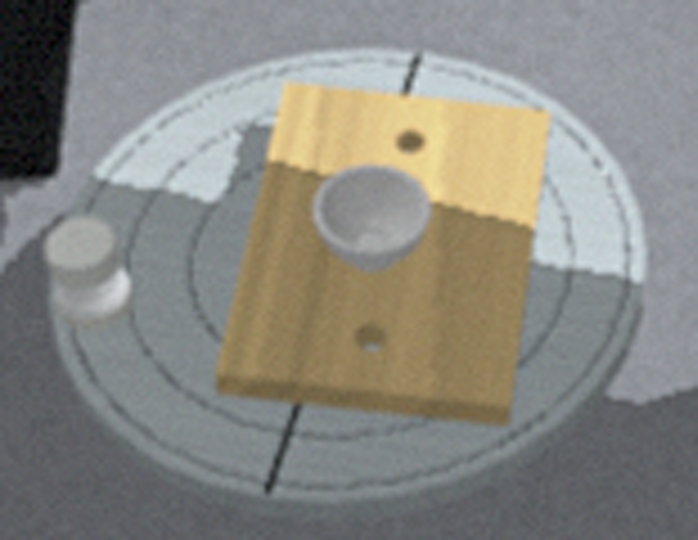

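```bash
python3 - <<'E'
from h import *
c=cam("top"); s=cam("side")
def fitcirc(c,name):
    # edges near expected rim at z=.06 : radial gradient search
    g=cv2.GaussianBlur(cv2.cvtColor(c["pixels"],cv2.COLOR_BGR2GRAY),(3,3),0).astype(np.float32)
    return g
L=[onplane(c,250+37/4.2,135+258/4.2,.06),onplane(c,250+558/4.2,135+323/4.2,.06)]
S=[onplane(s,185+267/4.5,180+492/4.5,.06),onplane(s,185+418/4.5,180+55/4.5,.06)]
for n,l in(("top",L),("side",S)): d=l[0]-l[1]; print(n,l[0][:2].round(4),l[1][:2].round(4),"len",np.linalg.norm(d),"mid",((l[0]+l[1])/2).round(4),"yaw",np.arctan2(-d[0],d[1]))
# rim points from crops top (x/4.2)
tp=[(33,290),(298,32),(563,295),(120,95),(490,110),(120,490),(480,490),(298,556)]
W=np.array([onplane(c,250+a/4.2,135+b/4.2,.06)[:2] for a,b in tp]).astype(np.float32)
A=np.c_[2*W,np.ones(len(W))]; q=np.linalg.lstsq(A,(W**2).sum(1),rcond=None)[0]; print("circ",q[:2],np.sqrt(q[2]+q[0]**2+q[1]**2))
# dark holes: subpixel
for (a,b),(e,f) in (((176,324),(371,337)),((408,329),(410,141))):
    t=(250+a/4.2,135+b/4.2); u=(185+e/4.5,180+f/4.5)
    o1,d1=ray(c,*t);o2,d2=ray(s,*u); k=np.linalg.lstsq(np.c_[d1,-d2],o2-o1,rcond=None)[0]; p1=o1+k[0]*d1;p2=o2+k[1]*d2
    print("hole",(p1+p2)/2,np.linalg.norm(p1-p2),"top@.080",onplane(c,*t,.080)[:2],"side@.080",onplane(s,*u,.080)[:2])
E
```

```text
top [0.5791 0.1231] [ 0.5367 -0.1503] len 0.2766484202002734 mid [ 0.5579 -0.0136  0.06  ] yaw -0.15376257709644736
side [0.5806 0.1234] [ 0.5372 -0.1477] len 0.27449808423314553 mid [ 0.5589 -0.0122  0.06  ] yaw -0.15902758624767155
circ [ 0.55794312 -0.01421756] 0.1406307340067258
hole [0.53990185 0.05002834 0.07700857] 0.0023095939132255585 top@.080 [0.53819221 0.04993815] side@.080 [0.54060851 0.05221853]
hole [ 0.53300223 -0.06978311  0.07850434] 0.0009994472793104427 top@.080 [ 0.53223544 -0.06964604] side@.080 [ 0.53328984 -0.06846392]
```

```bash
cat >> h.py <<'E'
from scipy.spatial.transform import Rotation as R
WC=np.array([.558,-.0135]); YAW=-.155
XW=np.array([np.cos(YAW),np.sin(YAW)]); YW=np.array([-np.sin(YAW),np.cos(YAW)])
def goal(xw,yw,z):  # tool over wheel coords, tool x = -YW, down
    p=np.r_[WC+xw*XW+yw*YW,z]; x=np.r_[-YW,0]; zz=np.array([0,0,-1.]); return p,np.c_[x,np.cross(zz,x),zz]
def delta(p,M,s=None):
    s=s or robot.get_state(); T=R.from_quat(s["tcp_rot"]); 
    return (T.inv().apply(p-s["tcp_pos"])*1e3).round(1),np.degrees((T.inv()*R.from_matrix(M)).as_rotvec()).round(2)
def where():
    s=robot.get_state(); T=R.from_quat(s["tcp_rot"]).as_matrix(); d=s["tcp_pos"][:2]-WC
    print("t",s["time"],"wheel xy",(d@XW).round(4),(d@YW).round(4),"z",s["tcp_pos"][2].round(4),"F",s["force"].round(2),"w",s["width"]); return s
E
python3 - <<'E'
from h import *
M=goal(0,0,0)[1]
print(delta(np.array([.40,-.33,.42]),M)); p,M=goal(-.108,0,.40);print(p,delta(p,M))
E
```

```text
(array([-201. , -259.5,  -15.4]), array([1.000e-02, 2.000e-02, 2.932e+01]))
[0.45129475 0.00317305 0.4       ] (array([-495.3, -424. ,    4.7]), array([1.000e-02, 2.000e-02, 2.932e+01]))
```

```bash
python3 -m pendant '-40 -52 -3 0 0 6 85; -80 -104 -6 0 0 12 85; -120 -156 -9 0 0 18 85; -160 -208 -12 0 0 24 85; -200 -260 -15 0 0 29.3 85'; python3 -c "
from h import *
where();print(delta(*goal(-.108,0,.40)))"
```

```text
time: 0.72
tcp_pos: [0.3378, -0.4308, 0.4141]
tcp_rot: [-0.648, 0.762, 0.0, 0.0]
force: [0.7, -0.7, 0.5]
width: 0.991
t 0.7167 wheel xy -0.1532 -0.4463 z 0.4141 F [ 0.75 -0.7   0.52] w 0.9910945296748733
(array([-446.5,  -42.7,   14.3]), array([ 0.  ,  0.02, -0.32]))
```

```bash
python3 -m pendant '-446 -43 14 0 0 -0.3 85; -446 -43 14 0 0 -0.3 85; -446 -43 14 0 0 -0.3 85; -446 -43 14 0 0 -0.3 85; -446 -43 14 0 0 -0.3 85'; python3 -c "
from h import *
where();print(delta(*goal(-.108,0,.40)))"
```

```text
time: 1.13
tcp_pos: [0.3901, -0.2292, 0.4078]
tcp_rot: [-0.65, 0.76, -0.0, 0.0]
force: [1.9, -0.4, 0.2]
width: 0.994
t 1.1333 wheel xy -0.1326 -0.239 z 0.4078 F [ 1.92 -0.38  0.17] w 0.9940766679710017
(array([-239.1,  -24.4,    7.8]), array([-0.02,  0.01, -0.04]))
```

```bash
python3 -m pendant '-239 -24 8 0 0 0 85; -239 -24 8 0 0 0 85; -239 -24 8 0 0 0 85; -239 -24 8 0 0 0 85; -239 -24 8 0 0 0 85';python3 -c "
from h import *
where();print(delta(*goal(-.110,0,.29)))"
```

```text
time: 1.55
tcp_pos: [0.4424, -0.0275, 0.4012]
tcp_rot: [-0.65, 0.76, -0.0, 0.0]
force: [1.6, -1.0, 0.3]
width: 0.995
t 1.55 wheel xy -0.1121 -0.0317 z 0.4012 F [ 1.6  -0.98  0.27] w 0.9950266392522127
(array([-31.7,  -1.9, 111.2]), array([-0.06,  0.01, -0.05]))
```

```bash
python3 -m pendant '-32 -2 0 0 0 0 85; -32 -2 30 0 0 0 85; -32 -2 60 0 0 0 85; -32 -2 90 0 0 0 85; -32 -2 111 0 0 0 85'; python3 -m pendant '0 0 0 0 0 0 85;0 0 0 0 0 0 85';python3 -c "
from h import *
where();print(delta(*goal(-.110,0,.29)))
s=cam('side');cv2.imwrite('pics/side1.png',s['pixels']);c=cam('top');cv2.imwrite('pics/top1.png',cv2.resize(c['pixels'][130:330,220:420],None,fx=3,fy=3))
cv2.imwrite('pics/side1c.png',cv2.resize(s['pixels'][130:310,200:440],None,fx=3.2,fy=3.2))
P=cloud(s); v,u=np.mgrid[0:480,0:640]; m=(s['range_z']>0)&(P[...,2]<.2)&(P[...,2]>.1)&(abs(P[...,0]-.45)<.1)&(abs(P[...,1])<.08); Q=P[m]; print(len(Q),np.percentile(Q[:,2],[1,5,20]))"
```

```text
time: 1.97
tcp_pos: [0.4489, 0.0043, 0.2884]
tcp_rot: [-0.65, 0.76, -0.0, 0.0]
force: [-1.4, -0.0, 0.4]
width: 0.998
time: 2.13
tcp_pos: [0.4485, 0.0044, 0.2878]
tcp_rot: [-0.65, 0.76, 0.001, -0.001]
force: [-0.1, -0.4, 0.1]
width: 0.998
t 2.1333 wheel xy -0.1109 0.0008 z 0.2878 F [-0.12 -0.4   0.1 ] w 0.9982169153262825
(array([ 0.8, -0.9, -2.2]), array([ 0.14, -0.01,  0.02]))
489 [0.1005437  0.10290885 0.11016591]
```

View pics/side1c.png

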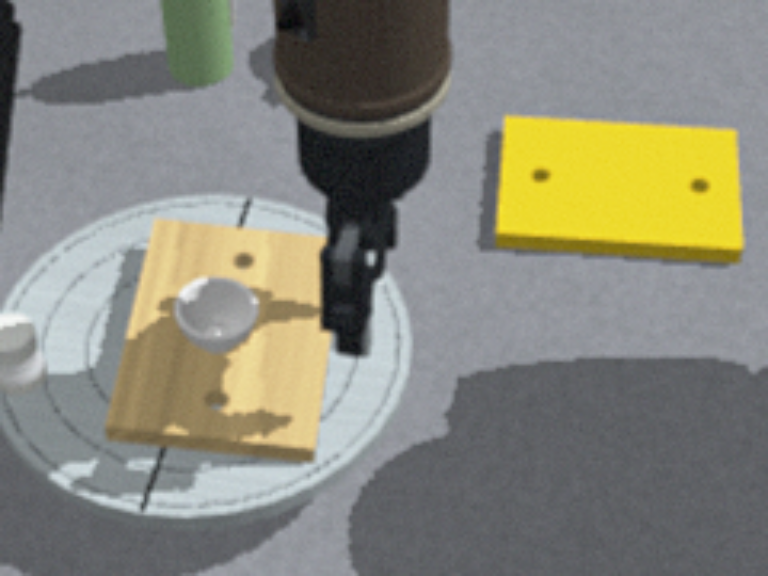

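View pics/top1.png

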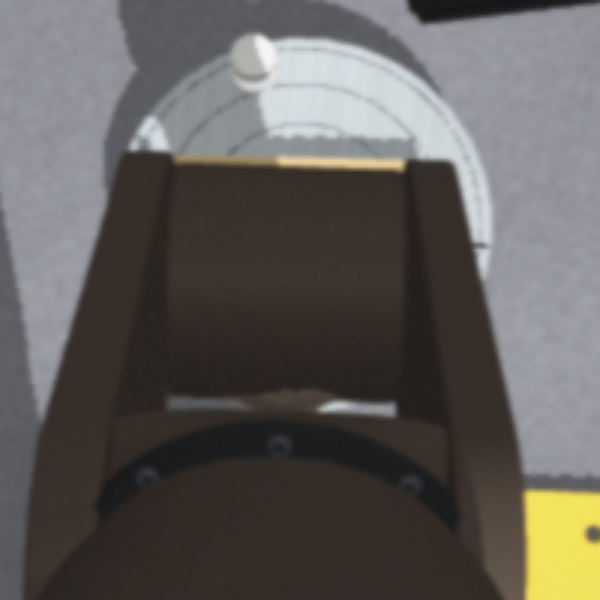

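```bash
python3 -c "
from h import *
s=cam('side')
for u,v in ((338,352),(355,354),(368,355)):
    o,d=ray(s,200+u/3.2,130+v/3.2)
    for yw in(.045,.058):
        # point where ray has wheel y=yw
        k=(yw+.0008-(o[:2]-WC)@YW)/(d[:2]@YW); p=o+k*d; print(yw,'xw',((p[:2]-WC)@XW).round(4),'z',p[2].round(4))
"
```

```text
0.045 xw -0.1031 z 0.1233
0.058 xw -0.1061 z 0.139
0.045 xw -0.1136 z 0.1237
0.058 xw -0.1164 z 0.1394
0.045 xw -0.1217 z 0.1245
0.058 xw -0.1243 z 0.1401
```

```bash
python3 -m pendant '0 3 13 0 0 0 85; 0 3 25 0 0 0 85; 0 3 38 0 0 0 85;0 3 50 0 0 0 85; 0 3 50 0 0 0 85';python3 -c "
from h import *
where();print(delta(*goal(-.114,0,.226)))
s=cam('side')
cv2.imwrite('pics/side2c.png',cv2.resize(s['pixels'][180:300,220:360],None,fx=5,fy=5,interpolation=cv2.INTER_CUBIC))"
```

```text
time: 2.7
tcp_pos: [0.4467, 0.0045, 0.2395]
tcp_rot: [-0.65, 0.76, -0.001, 0.001]
force: [-0.9, -0.1, -0.3]
width: 0.995
t 2.7 wheel xy -0.1127 0.0006 z 0.2395 F [-0.93 -0.14 -0.33] w 0.9947397018201378
(array([ 0.6,  1.3, 13.4]), array([-0.13,  0.02, -0.01]))
```

View pics/side2c.png

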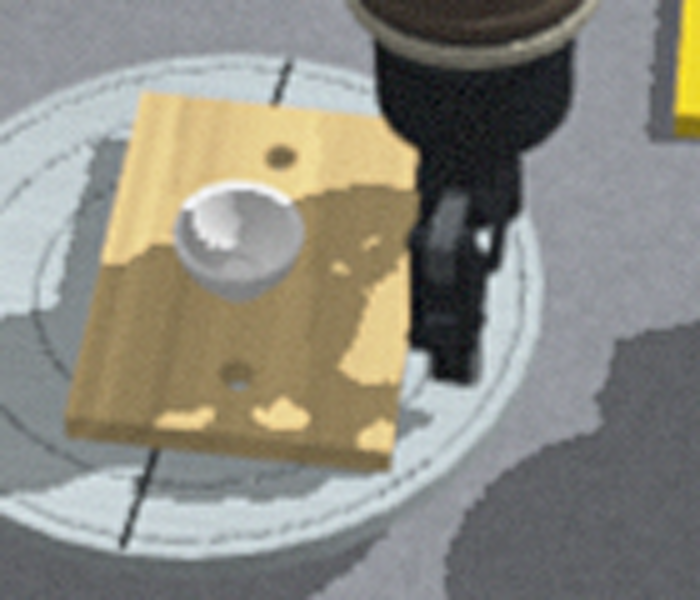

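```bash
python3 -m pendant '0 0 4 0 0 0 85; 0 0 8 0 0 0 85; 0 0 8 0 0 0 85; 0 0 8 0 0 0 85';python3 -c "
from h import *
where();print(delta(*goal(-.114,0,.226)))
s=cam('side')
cv2.imwrite('pics/side3c.png',cv2.resize(s['pixels'][180:300,220:360],None,fx=5,fy=5,interpolation=cv2.INTER_CUBIC))"
```

```text
time: 3.08
tcp_pos: [0.447, 0.0045, 0.2325]
tcp_rot: [-0.65, 0.76, -0.001, 0.001]
force: [-0.6, -0.7, 0.6]
width: 0.998
t 3.0833 wheel xy -0.1125 0.0007 z 0.2325 F [-0.59 -0.67  0.57] w 0.9975903595674638
(array([0.7, 1.6, 6.5]), array([-0.16,  0.02, -0.01]))
```

View pics/side3c.png

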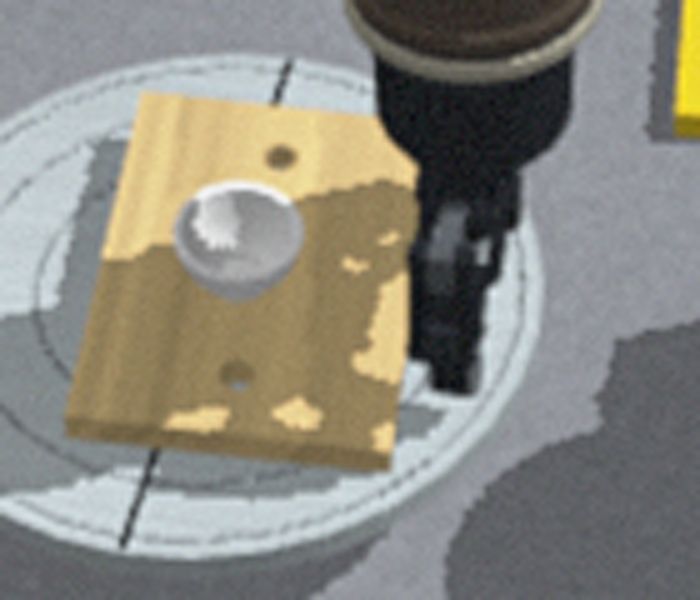

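```bash
python3 -c "
from h import *
s=cam('side')
for u,v in ((432,392),(475,394)):
    o,d=ray(s,220+u/5,180+v/5)
    for yw in(.043,.05,.057):
        k=(yw-(o[:2]-WC)@YW)/(d[:2]@YW); p=o+k*d; print(yw,'xw',((p[:2]-WC)@XW).round(4),'z',p[2].round(4))
"
```

```text
0.043 xw -0.1028 z 0.0622
0.05 xw -0.1044 z 0.0712
0.057 xw -0.106 z 0.0803
0.043 xw -0.1207 z 0.065
0.05 xw -0.1221 z 0.074
0.057 xw -0.1235 z 0.0831
```

```bash
for i in 1; do python3 -m pendant '0 1 3 0 0 0 85; 0 1 3 0 0 0 85; 0 1 3 0 0 0 85'; done; python3 -m pendant '0 1 3 0 0 0 85; 0 1 3 0 0 0 85; 0 1 3 0 0 0 85'; python3 -c "
from h import *
where()"
```

```text
time: 3.43
tcp_pos: [0.4459, 0.0047, 0.2293]
tcp_rot: [-0.65, 0.76, -0.001, 0.001]
force: [0.2, -0.2, -0.3]
width: 0.996
time: 3.68
tcp_pos: [0.4447, 0.0049, 0.2261]
tcp_rot: [-0.65, 0.76, -0.001, 0.001]
force: [0.4, -0.5, -1.2]
width: 0.996
t 3.6833 wheel xy -0.1148 0.0007 z 0.2261 F [ 0.43 -0.5  -1.19] w 0.9962651153793899
```

```bash
python3 -m pendant '0 0 2 0 0 0 85; 0 0 2 0 0 0 85; 0 0 2 0 0 0 85'; python3 -m pendant '0 0 0 0 0 0 85';python3 -c "
from h import *
where()
s=cam('side')
cv2.imwrite('pics/side4c.png',cv2.resize(s['pixels'][180:300,220:360],None,fx=5,fy=5,interpolation=cv2.INTER_CUBIC))"
```

```text
time: 3.93
tcp_pos: [0.4447, 0.0049, 0.224]
tcp_rot: [-0.65, 0.76, -0.001, 0.001]
force: [0.8, -0.6, 0.3]
width: 0.996
time: 4.02
tcp_pos: [0.4447, 0.0049, 0.224]
tcp_rot: [-0.65, 0.76, -0.001, 0.001]
force: [-0.1, -0.6, -0.7]
width: 0.992
t 4.0167 wheel xy -0.1148 0.0007 z 0.224 F [-0.05 -0.64 -0.69] w 0.992391769504854
```

View pics/side4c.png

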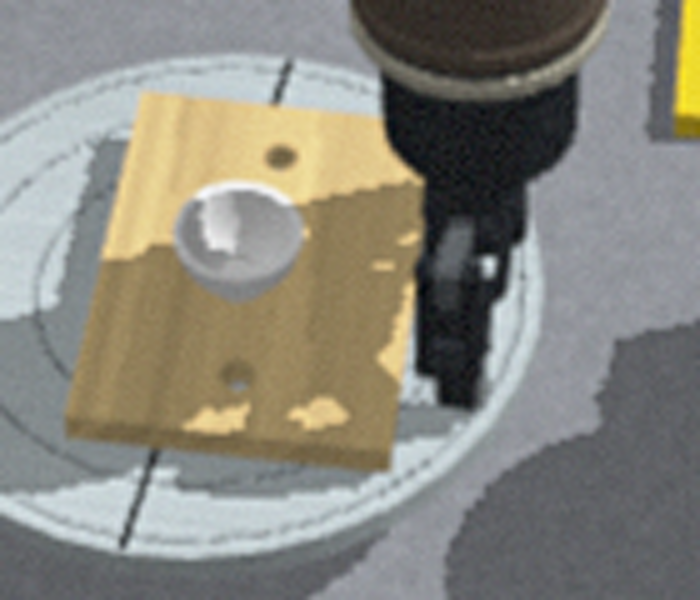

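```bash
python3 -m pendant '0 -3 0 0 0 0 85; 0 -6 0 0 0 0 85; 0 -9 0 0 0 0 85; 0 -11 0 0 0 0 85; 0 -12 0 0 0 0 85'; python3 -m pendant '0 -2 0 0 0 0 85; 0 -4 0 0 0 0 85; 0 -6 0 0 0 0 85; 0 -8 0 0 0 0 85'; python3 -c "
from h import *
where();print(delta(*goal(-.09,0,.224)))
s=cam('side')
cv2.imwrite('pics/side5c.png',cv2.resize(s['pixels'][180:300,220:360],None,fx=5,fy=5,interpolation=cv2.INTER_CUBIC))"
```

```text
time: 4.48
tcp_pos: [0.4571, 0.003, 0.2241]
tcp_rot: [-0.65, 0.76, -0.001, 0.001]
force: [-0.1, 0.4, -0.3]
width: 0.998
time: 4.82
tcp_pos: [0.465, 0.0017, 0.224]
tcp_rot: [-0.65, 0.76, -0.001, 0.001]
force: [-2.1, 0.6, -0.2]
width: 0.998
t 4.8167 wheel xy -0.0942 0.0007 z 0.224 F [-2.12  0.6  -0.22] w 0.9976893669259657
(array([ 0.7, -4.2,  0. ]), array([-0.1 ,  0.01, -0.01]))
```

View pics/side5c.png

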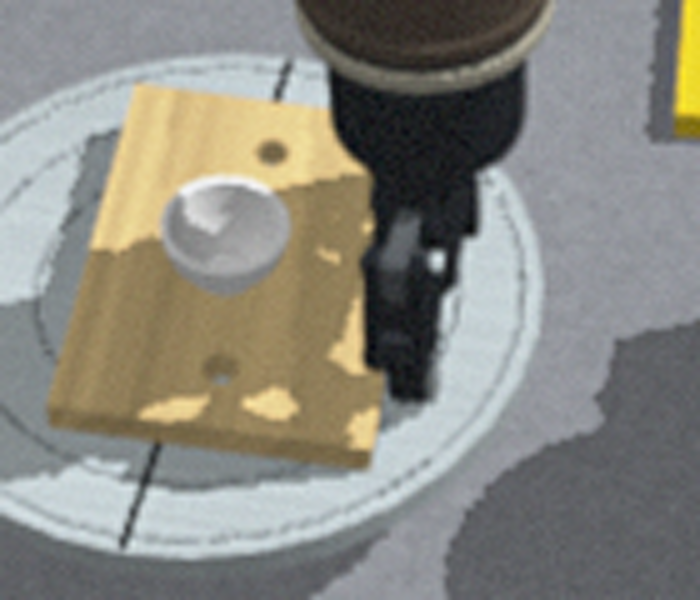

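The bat is sliding and the pot is riding along. Next I'll push slowly up to the seating point.

```bash
python3 -m pendant '1 -2 0 0 0 0 85; 1 -4 0 0 0 0 85; 1 -6 0 0 0 0 85; 1 -8 0 0 0 0 85; 1 -9 0 0 0 0 85'; python3 -c "
from h import *
where();print(delta(*goal(-.078,0,.224)))
s=cam('side')
cv2.imwrite('pics/side6c.png',cv2.resize(s['pixels'][180:300,220:360],None,fx=5,fy=5,interpolation=cv2.INTER_CUBIC))"
```

```text
time: 5.28
tcp_pos: [0.4745, -0.0008, 0.2241]
tcp_rot: [-0.65, 0.76, -0.001, 0.001]
force: [-2.1, 1.6, 0.7]
width: 0.994
t 5.2833 wheel xy -0.0844 -0.0003 z 0.2241 F [-2.11  1.55  0.65] w 0.9939385438395192
(array([-0.3, -6.4,  0.1]), array([-0.15,  0.02, -0.01]))
```

View pics/side6c.png

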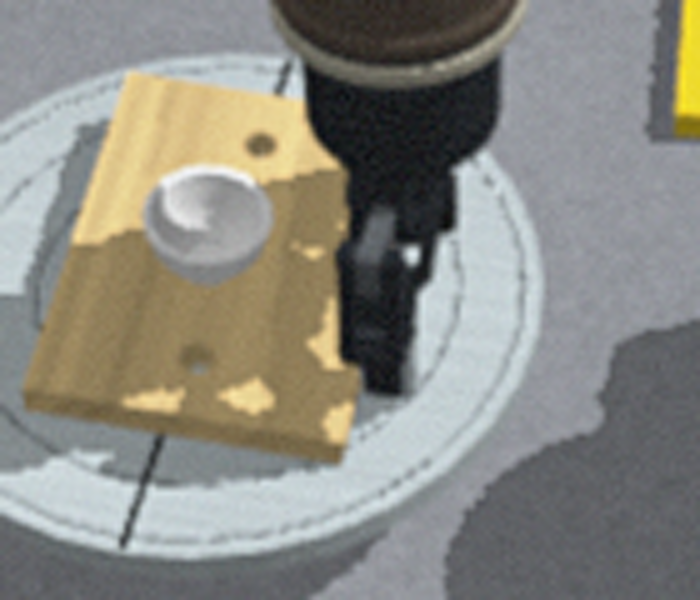

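```bash
cat >> h.py <<'E'
def hole(s,u,v,z):
    p=onplane(s,u,v,z); d=p[:2]-WC; return (d@XW*1e3).round(1),(d@YW*1e3).round(1)
E
python3 -c "
from h import *
s=cam('side')
print(hole(s,220+199/5,180+355/5,.081),hole(s,220+261/5,180+144/5,.081))
im=s['pixels'].copy()
for y in(.06,-.06): print([ (proj(s,np.r_[WC+YW*y,z])[0]-220)*5 for z in(.06,.075)],[ (proj(s,np.r_[WC+YW*y,z])[1]-180)*5 for z in(.06,.075)])
c=cam('top')
cv2.imwrite('pics/top6.png',cv2.resize(c['pixels'][135:285,250:392],None,fx=4,fy=4,interpolation=cv2.INTER_CUBIC))
"
```

```text
(np.float64(-9.9), np.float64(56.1)) (np.float64(-6.1), np.float64(-63.0))
[np.float64(177.627452233356), np.float64(174.08066078124108)] [np.float64(391.304117267627), np.float64(368.2940870178089)]
[np.float64(249.26222262197683), np.float64(246.6893637544993)] [np.float64(180.3062791663075), np.float64(156.71171998262622)]
```

View pics/top6.png

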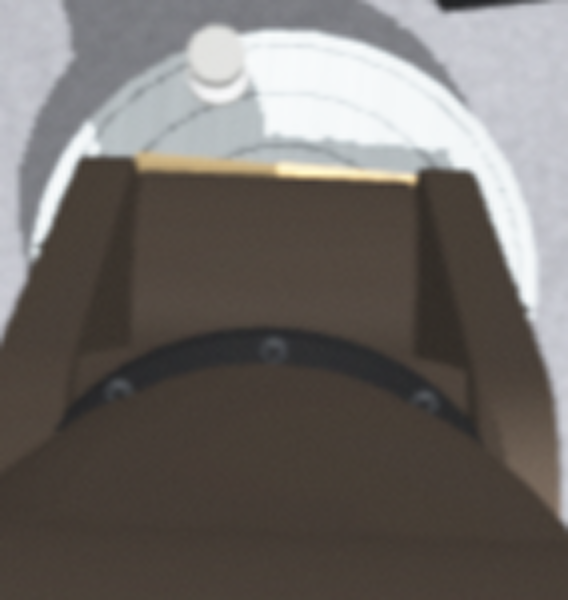

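```bash
python3 -m pendant '-1 -1.5 0 0 0 0 85; -2 -3 0 0 0 0 85; -3 -4 0 0 0 0 85; -4 -5 0 0 0 0 85'; python3 -c "
from h import *
where();print(delta(*goal(-.078,0,.224)))
s=cam('side')
cv2.imwrite('pics/side7c.png',cv2.resize(s['pixels'][180:300,220:360],None,fx=5,fy=5,interpolation=cv2.INTER_CUBIC))"
```

```text
time: 5.77
tcp_pos: [0.4801, 0.0025, 0.2241]
tcp_rot: [-0.65, 0.76, -0.001, 0.001]
force: [-1.9, -0.2, -0.7]
width: 0.999
t 5.7667 wheel xy -0.0795 0.0038 z 0.2241 F [-1.9 -0.2 -0.7] w 0.9994800626280267
(array([ 3.8, -1.5,  0.1]), array([-0.15,  0.02, -0.02]))
```

View pics/side7c.png

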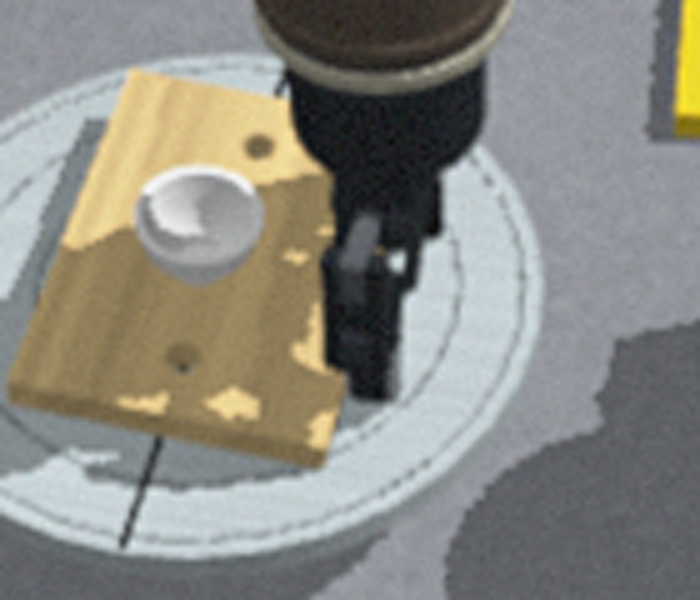

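```bash
python3 -c "
from h import *
s=cam('side')
print(hole(s,220+183/5,180+354/5,.081),hole(s,220+259/5,180+147/5,.081))"
```

```text
(np.float64(-3.4), np.float64(56.7)) (np.float64(-5.7), np.float64(-61.1))
```

```bash
python3 -m pendant '-1 -1 0 0 0 0 85; -2 -2 0 0 0 0 85; -2.5 -2.5 0 0 0 0 85; -3 -3 0 0 0 0 85'; python3 -c "
from h import *
where()
s=cam('side')
cv2.imwrite('pics/side8c.png',cv2.resize(s['pixels'][180:300,220:360],None,fx=5,fy=5,interpolation=cv2.INTER_CUBIC))"
```

```text
time: 6.2
tcp_pos: [0.4839, 0.0051, 0.2242]
tcp_rot: [-0.65, 0.76, -0.001, 0.001]
force: [0.2, 0.6, 0.6]
width: 0.996
t 6.2 wheel xy -0.0761 0.007 z 0.2242 F [0.16 0.57 0.57] w 0.9958845346490401
```

View pics/side8c.png

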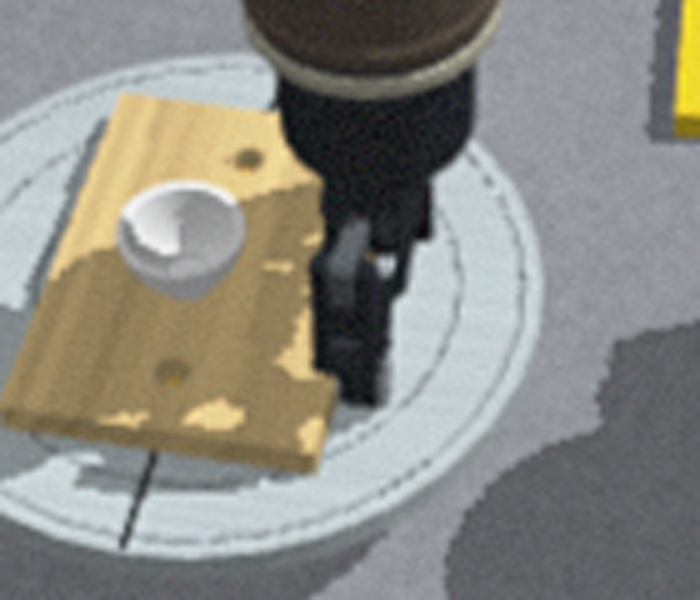

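It has dropped. The holes are at crop (171,371) and (249,159), and I predicted (174,368) and (247,157); brass shows inside the left one. I'll back off and check from above.

```bash
python3 -m pendant '0 4 0 0 0 0 85; 0 9 0 0 0 0 85; 0 15 0 0 0 0 85; 0 22 0 0 0 0 85; 0 25 0 0 0 0 85';python3 -m pendant '0 2 -30 0 0 0 85; 0 2 -70 0 0 0 85; 0 2 -110 0 0 0 85; 0 2 -150 0 0 0 85; 0 2 -170 0 0 0 85';python3 -m pendant '100 0 -5 0 0 0 85; 200 0 -5 0 0 0 85; 200 0 -5 0 0 0 85; 200 0 -5 0 0 0 85; 200 0 -5 0 0 0 85'; python3 -m pendant '200 80 -5 0 0 0 85; 200 80 -5 0 0 0 85; 200 80 -5 0 0 0 85; 200 80 -5 0 0 0 85; 200 80 -5 0 0 0 85'; python3 -c "
from h import *
where()
s=cam('side');c=cam('top')
cv2.imwrite('pics/side9c.png',cv2.resize(s['pixels'][180:300,185:340],None,fx=5,fy=5,interpolation=cv2.INTER_CUBIC))
cv2.imwrite('pics/top9c.png',cv2.resize(c['pixels'][135:275,250:392],None,fx=4.2,fy=4.2,interpolation=cv2.INTER_CUBIC))
cv2.imwrite('pics/top9.png',c['pixels'])
for n,k,ox,oy,f in(('side',s,185,180,5),('top',c,250,135,4.2)):
  for y in(.06,-.06):
    u,v=proj(k,np.r_[WC+YW*y,.075]); print(n,y,'expect',(u-ox)*f,(v-oy)*f)
for k in(s,c):
  P=cloud(k); d=P[...,:2]-WC; x=d@XW; y=d@YW; m=(k['range_z']>0)&(abs(x)<.05)&(abs(y)<.08)&(np.hypot(x,y)>.045)&(np.hypot(x,abs(y)-.06)>.012)&(abs(P[...,2]-.08)<.03); A=np.c_[x[m],y[m],np.ones(m.sum())]; print('plane',np.linalg.lstsq(A,P[m][:,2],rcond=None)[0],m.sum())
  m=(abs(x)<.07)&(abs(np.hypot(x,y)-.12)<.015)&(abs(P[...,2]-.06)<.02);print('head z',np.median(P[m][:,2]))
"
```

```text
time: 6.67
tcp_pos: [0.4577, 0.0092, 0.224]
tcp_rot: [-0.65, 0.76, -0.001, 0.001]
force: [-0.7, 0.4, 0.5]
width: 0.995
time: 7.08
tcp_pos: [0.4554, 0.0095, 0.3982]
tcp_rot: [-0.65, 0.76, -0.002, 0.002]
force: [2.5, -0.8, 1.0]
width: 0.994
time: 7.5
tcp_pos: [0.4234, -0.1902, 0.4034]
tcp_rot: [-0.65, 0.76, -0.003, 0.002]
force: [0.9, 0.6, 0.7]
width: 0.993
time: 7.92
tcp_pos: [0.3165, -0.3684, 0.4076]
tcp_rot: [-0.65, 0.76, -0.003, 0.002]
force: [1.3, 0.4, 0.8]
width: 0.994
t 7.9167 wheel xy -0.1838 -0.3879 z 0.4076 F [1.34 0.41 0.75] w 0.9941641930238075
side 0.06 expect 349.0806607812411 368.2940870178089
side -0.06 expect 421.6893637544993 156.71171998262622
top 0.06 expect 183.07302092587184 270.28142003481065
top -0.06 expect 412.2155257817671 299.14983609609465
plane [-0.00150984  0.00032276  0.07501625] 1462
head z 0.06005904302639348
plane [0.00120753 0.00104261 0.07507709] 1799
head z 0.06006925946755437
```

View pics/side9c.png

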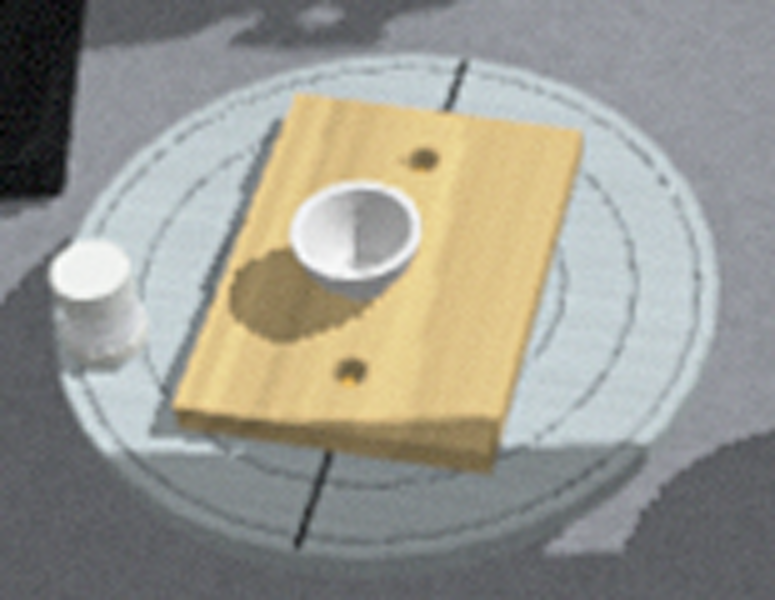

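View pics/top9c.png

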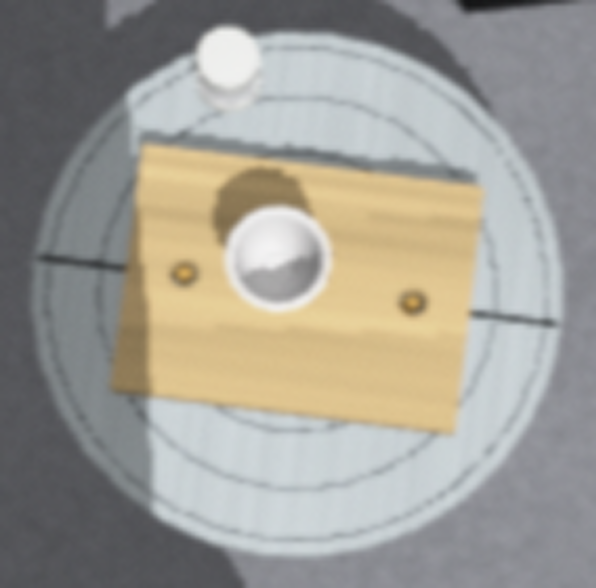

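The bat is flat: its top is at 75.0 mm, the head is at 60.1 mm, and tilt is under 0.002 rad. Brass pins show in both holes, at top crop (184,273) and (413,302). The pot is upright and the robot is clear, so I'm handing in.

```bash
python3 -m pendant '0 0 0 0 0 0 85; 0 0 0 0 0 0 85; 0 0 0 0 0 0 85; 0 0 0 0 0 0 85'; python3 -c "
from h import *
print(robot.close_job())"
```

```text
time: 8.35
tcp_pos: [0.316, -0.3703, 0.4076]
tcp_rot: [-0.649, 0.761, -0.003, 0.002]
force: [-0.2, 0.6, 0.0]
width: 0.994
the job is handed in; nothing more can be done
None
```

The bat is seated on both pins and the job is handed in at about 8.4 s; no verdict was reported. I pushed its near long edge with the sides of both open fingers, about 2 N at the wrist. When the bat slid about 4 mm along the pin line, I steered the push diagonally until both holes dropped over the pins. Then I backed the arm off and clear.

- **Flatness:** the bat's top measures 75.0 mm against a head at 60.1 mm. Tilt is under 0.002 rad in both views.
- **Holes:** a brass pin shows in each hole. The hole centres are within about 1 mm of where I predicted them in both pictures, which is inside the calibration error.
- **Pot and bystanders:** the pot stands upright near the middle of the bat. The jar looks unmoved. I did not re-measure the bottles, brush or cup, but the arm never went near them low down.

No check failed. The two cameras differed by 1–2 mm on the first hole positions. My fingertip height estimates were rough because the open fingers are shorter, so I lowered in small steps and saw no contact force.

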